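# Free the eccentric and slide the panel home in the studio jig

### The arm

A 7-joint arm with a two-finger parallel gripper is mounted at the origin on the work surface. World frame = base frame: x ahead of the robot, y to its left, z up, the work surface at z = 0. Lengths are in m, angles in rad, forces in N, time in s.
With the tool pointing down it reaches from about 0.425 to 0.925 m from the base axis. Payload 6.8 kg.
Tool frame: the origin (TCP) lies midway between the tips of the shut fingers; the grasp point (between the pads) lies 19 mm behind it; z points along the fingers, y is the line along which they close (so a half turn about z gives the same grasp; the last joint's range is limited). The gripper opens to 85 mm and grips with 20 to 120 N. Pads are 22 mm wide; open, the fingers measure 114 mm over their backs; the gripper's body (76 mm by 85 mm) begins 54 mm behind the grasp point. The pads swing forward as they close: fully open they stand 13 mm farther back than shut.
Start: joints at [-1.321, 0.477, 0.022, 1.555, -0.011, 1.109, -0.083], TCP at [0.236, 0.632, 0.191] pointing down, gripper open.
Joint ranges: [-2.96, 2.96], [-0.34, 2.1], [-1.41, 1.46], [0.24, 2.44], [-1.37, 4.51], [0.17, 1.92], [-2.96, 2.96]. Speed limits (rad/s): [2.39, 2.39, 3.14, 3.14, 3.14, 3.14, 3.14].

### API

Orientations are given as a rotation vector (axis times angle).
In Python, from bench import r gives the robot as it stands. The module is installed in compiled form; this text tells all that it offers.
- The arm moves only by the tool apply_moves, never from a script. Its argument "rows" is a list of rows, each a list of 6 numbers: the shift along the tool's x, y, z scaled (see below), then the turn, a rotation vector about the tool's x, y, z scaled (see below). A call has 1 to 5 rows; each row is the pose to reach, as a shift and turn from the pose commanded when the call began, along the tool's axes at that moment; what a row does not reach only later rows make up. The controller multiplies each number of a shift by 0.25 m and each number of a turn by 90 degrees. A row lasts 1/8 s, in which the tool goes at most 62.5 mm and 10.7 degrees, less where a joint would pass 70% of its speed; a pose out of reach is approached as far as the arm can. A call with a number of a shift or a turn outside -1 to 1 is refused whole. A call with a gripper value outside its range is refused whole. "claw" is the opening, from 0 (shut) to 1 (fully open), set as the call begins (left out, the last holds). The fingers move at their own pace and stop on an object; "newtons" is the grip in N (left out, the last holds). Time passes only in rows, so rows that repeat a pose let the fingers close. It gives the time, the measured TCP pose, the force, the opening and the grip force at its end, in the units of the state.
- r.get_obs(): the state, without advancing time (a new reading comes with each control period).
- r.grab_frame(name): name is "side" or "top"; returns a dict with "pixels" (384x512x3 uint8, red, green, blue), "intrinsics" (3x3 intrinsics, pixels), "eye" and "attitude" of the camera in the world. Camera axes: x right, y up, looking along -z (the intrinsics and any distortion apply to the point x, -y, -z); pixel columns grow to the right and rows downward; lengths in m; the calibration is good to about 2 mm. A picture is of the moment at which its call begins. There is no depth.
- r.hand_in(): hands the job in; it is judged then, once.
Trained networks look in a picture, given as the dict that the camera call returned (one of the last four; its "shot" number tells which), for a name from the list of things; names that differ only in an ending like _2 or _b are one class to them, and where a whole thing is asked for, a point or a joint stands for the part that bears it (a point fixed in the world has none). Each returns a list of dicts, best first, with "conf" (0 to 1); they miss things now and then, are a little off and sometimes report something else, mostly with a low value. They report only what shows in the picture. A call takes as long as a camera call. They do not tell look-alikes from the thing itself.
- r.search_frame(picture, thing): "rect" ([left, top, width, height] in pixels, round what is visible of it).
- r.outline_of(picture, thing): "pixels" (384x512 bool, what is visible of it) and "rect" ([left, top, width, height] in pixels, round what is visible of it).
- r.landmark_of(picture, thing): "point" ([column, row] in pixels: a listed point, or the origin of a listed thing).
The state is a dict: "clock": time; "joints": joint angles; "qvel": joint speeds; "tau": joint torques, N m; "tcp_pos": TCP position; "orientation": TCP orientation; "contact_force": force on the tool from outside, world axes, zero at the start; "moment": the same for the moment, N m; "grip_width": finger opening in m; "gripper_force": force on a finger pad.
Only numpy, scipy, OpenCV 4.12 (cv2) and the standard library are available. Lean on these libraries where they do the work, as an engineer would, in place of code of your own. Each camera call takes 0.05 s, during which the arm holds its last target. There are 200 camera calls.

### The job

With the fingertips, push the cam's lever round to the cam's low point, where it points straight at the fence, parallel to the slide. Then push the slide forward by its upright plate until its jaw has seated the primed panel flush against the fence, and leave everything so. Do not touch or lift the panel itself (its ground is still tacky) or disturb the things around the jig.

Things in the scene. Friction and masses are not known exactly. Their poses are not given: they have to be found in the camera images.
- jig: Fixed jig: plywood board 18 mm thick on the table. Origin at table height under the slide's centre line; x = forward (the way the slide is pushed, away from the robot), y left. The board spans x -130 to 200, y -85 to 190 mm. Fence: wooden bar across the far end, 170 mm wide, near face at x = 175 mm, top 50 mm above the table. Cam pivot at x = -10, y = 115 mm. The jig may stand turned.
- cam (a joint): Angle (rad) of the cam, a flat steel disc of 36 mm radius, 21 to 41 mm above the table, its upright pivot 18 mm off centre. 0 = low point: lever along the jig's +x, at the fence. Positive = anticlockwise from above (lever swung to +y, then back). Starts at 1.0 to 2.3, range -0.8 to 2.5: it can be pushed past low. Stiff, stays where left: 8 N at the post. Off low it blocks the slide's side arm.
- cam_post (a point): Centre of the top of the black upright post at the end of the cam's lever: 18 mm diameter, from 52 to 87 mm above the table, its axis 65 mm from the pivot. Push it sideways. The lever bar under it (16 mm wide, from the pivot out over the disc's thick side) has its top at 52 mm. The slide's side arm under it is no higher than 43 mm.
- cam_pivot (a point): Top of the cam's pivot bolt, 61 mm above the table, on the turning axis.
- slide (a joint): Travel (m) of the aluminium slide along the jig's +x. Starts at 0 to 0.005; stands at 0.034 when the panel is seated against the fence. With the cam low it can go 1 mm beyond that; else its side arm meets the disc earlier, by about 18 mm x (1 - cos of the cam angle). Friction about 3 N, stays where left.
- push_plate (a point): On the slide's upright push plate at its robot end: middle of the top edge of the face towards the robot (it looks to the jig's -x), 71 mm above the table. Plate 60 mm wide, 10 mm thick, from 21 to 71 mm above the table. Moves with the slide. The board, 18 mm high, reaches 24 mm behind it at the start.
- jaw_face (a point): Middle of the forward face of the slide's wooden jaw, 32 mm above the table; the jaw is 100 mm wide, 15 mm thick and reaches 43 mm above the table. Moves with the slide.
- panel_top (a point): Centre of the top face of the white-primed wooden panel, 38 mm above the table. 110 mm along the jig's x, 120 mm wide, 20 mm thick, about 0.16 kg, loose on the board between jaw and fence; at the start 6 to 13 mm short of the fence and a little askew. Its x axis lies along the jig's x. Seated, its centre is at x = 120 mm of the jig.
- ink: Bystander: amber glass bottle, 48 mm diameter, 100 mm high, right of the jig; origin at its foot.
- tin: Bystander: steel paint can, 80 mm diameter, 75 mm high, right of the jig towards the robot; origin at its foot.
- brushjar: Bystander: white ceramic jar, 76 mm diameter, 100 mm high, with brushes standing up to 210 mm, left of the jig at the far end; origin at its foot.
- brush: Bystander: flat brush lying on the table, 190 mm long, left of the jig; origin at its underside.
There are look-alikes about, which are no part of the job. What is shaped like the part that bears panel_top but purple is not meant.

How it is judged:
By the outcome, as a careful person would: the job done as asked, in the order asked, and still so for the second after the job is handed in, with the robot touching nothing.
It also fails if it takes over 61 s, if anything falls off the work surface, if the arm or the gripper's body presses on something with over 40 N, if the wrist force passes 120 N, or if a joint passes its speed limit or range.

## Working session

There is one attempt and no reset: what is moved stays moved. The work goes in short steps, Python scripts to look and compute and a tool call to move; the robot and the scene stay as the last step left them, time stands still between calls to the robot, and variables do not carry over. Pictures are saved under pics/ and viewed, at most 10 in all, crops included, and the job is handed in when it is done.

Besides the shell and the picture viewer there is one more tool, called as name([rows], argument=value, ...), one row to a line, values as JSON. apply_moves: Moves the arm, as the interface text tells. Its arguments: {"type":"object","properties":{"rows":{"type":"array","items":{"type":"array","items":{"type":"number"}}},"claw":{"type":"number"},"newtons":{"type":"number"}},"required":["rows"]}

```bash
mkdir -p pics
cat > h.py <<'E'
import numpy as np,cv2
from bench import r
from scipy.spatial.transform import Rotation as R
def att(f):
    a=np.array(f["attitude"],float)
    return a if a.shape==(3,3) else R.from_rotvec(a).as_matrix() if a.size==3 else R.from_quat(a).as_matrix()
def ray(f,p):
    K=np.array(f["intrinsics"]);v=np.linalg.inv(K)@[p[0],p[1],1]
    return np.array(f["eye"]),att(f)@np.array([v[0],-v[1],-v[2]])
def atz(f,p,z):
    e,d=ray(f,p);return e+d*(z-e[2])/d[2]
def tri(fs,ps):
    A=0;b=0
    for f,p in zip(fs,ps):
        e,d=ray(f,p);d=d/np.linalg.norm(d);M=np.eye(3)-np.outer(d,d);A=A+M;b=b+M@e
    return np.linalg.solve(A,b)
def proj(f,X):
    v=att(f).T@(np.array(X)-f["eye"]);q=np.array(f["intrinsics"])@[v[0],-v[1],-v[2]];return q[:2]/q[2]
def save(f,n,c=None,s=1):
    im=f["pixels"][:,:,::-1]
    if c: im=im[c[1]:c[3],c[0]:c[2]]
    cv2.imwrite("pics/"+n,cv2.resize(im,None,fx=s,fy=s,interpolation=cv2.INTER_CUBIC))
E
python3 - <<'E'
from h import *
s=r.grab_frame("side");t=r.grab_frame("top")
print({k:v for k,v in s.items() if k!="pixels"},t["eye"],t["attitude"])
print(r.get_obs())
for n in ["cam_post","cam_pivot","push_plate","jaw_face","panel_top","jig","ink","tin","brushjar","brush"]:
    for w,f in(("s",s),("t",t)):
        print(n,w,[(np.round(d["point"],1).tolist(),round(d["conf"],2)) for d in r.landmark_of(f,n)][:3])
cv2.imwrite("pics/a.png",np.vstack([s["pixels"],t["pixels"]])[:,:,::-1][:, :]) if 0 else None
save(s,"s0.png",None,1.5);save(t,"t0.png",None,1.5)
E
```

```text
{'intrinsics': array([[392.72454401,   0.        , 257.66792201],
       [  0.        , 392.72454401, 189.06024524],
       [  0.        ,   0.        ,   1.        ]]), 'eye': array([ 0.04236358, -0.50574309,  1.01267196]), 'attitude': array([ 0.66184117, -0.25406025, -0.74266753]), 'shot': 1} [0.39760665 0.06873119 1.22627793] [ 0.12967771 -0.11184058 -1.59177372]
{'clock': 0.1, 'joints': array([-1.32114367,  0.47774632,  0.02236025,  1.55634783, -0.01151057,
        1.10931331, -0.08311058]), 'qvel': array([ 0.00024967, -0.00260044, -0.00057862, -0.00095306,  0.00040406,
        0.00085467, -0.0012088 ]), 'tau': array([ 4.49601357e-03, -5.97759569e+01,  1.61367472e+00, -2.81955707e+01,
        1.28245982e-02,  5.06257304e-03,  1.75290370e-05]), 'tcp_pos': array([0.23617547, 0.63168749, 0.19050598]), 'orientation': array([-5.58949310e-01, -3.09128603e+00,  2.63396018e-03]), 'contact_force': array([ 0.9249105 ,  0.52117702, -0.15146038]), 'moment': array([-0.0485723 , -0.02971999,  0.00043894]), 'gripper_force': 0.0, 'grip_width': 0.08550121125680542}
cam_post s [([216.1, 163.7], 0.
[... 173 characters left out ...]
.5, 224.1], 0.74)]
jaw_face s [([267.9, 191.3], 0.95)]
jaw_face t [([266.0, 176.2], 0.7)]
panel_top s [([281.3, 302.7], 0.94), ([278.8, 173.2], 0.87), ([135.3, 178.6], 0.82)]
panel_top t [([257.8, 148.7], 0.95), ([394.1, 134.7], 0.75), ([381.0, 268.6], 0.61)]
jig s [([264.9, 204.8], 0.88)]
jig t [([271.2, 191.3], 0.97)]
ink s [([324.0, 202.6], 0.9), ([227.0, 183.6], 0.5)]
ink t [([314.4, 144.0], 0.7), ([348.9, 195.2], 0.19)]
tin s [([311.1, 249.5], 0.73)]
tin t [([351.0, 192.9], 0.77), ([256.2, 149.9], 0.58), ([313.9, 144.9], 0.17)]
brushjar s [([203.8, 150.3], 0.96)]
brushjar t [([154.4, 189.6], 0.94)]
brush s [([177.5, 187.1], 0.95)]
brush t [([182.4, 252.0], 0.62), ([229.2, 205.3], 0.56)]
```

View pics/s0.png

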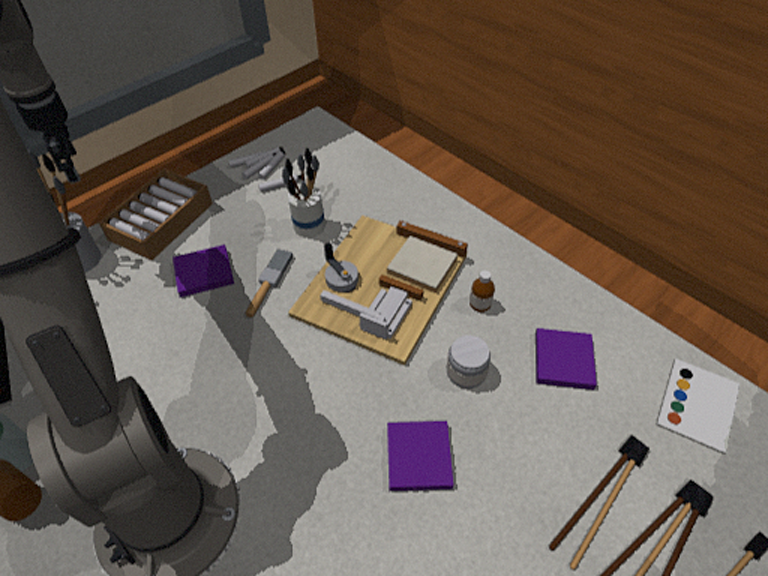

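View pics/t0.png

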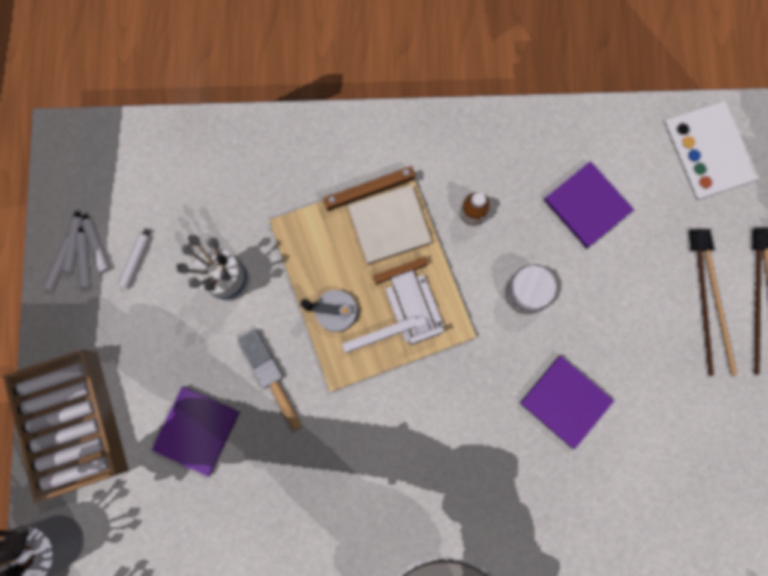

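The panel is the whitish square inside the jig, top (258,149) and side (279,173). The others at top (127,287), (378,268) and (393,136) are purple look-alikes, so they are excluded. The cam lever's black post is at top (203,202), with the pivot at (228,206).

```bash
cat > fit.py <<'E'
from h import *
from scipy.optimize import least_squares
def measure(verbose=True,pl0=-0.106):
    s=r.grab_frame("side");t=r.grab_frame("top");ob=[]
    for n in ["cam_post","cam_pivot","push_plate","jaw_face","jig"]:
        for w,f in(("s",s),("t",t)):
            d=r.landmark_of(f,n)
            if d and d[0]["conf"]>.5: ob.append((n,w,f,np.array(d[0]["point"])))
    def pts(x):
        c,q=np.cos(x[2]),np.sin(x[2]);W=lambda p:np.array([x[0]+c*p[0]-q*p[1],x[1]+q*p[0]+c*p[1],p[2]])
        return dict(cam_post=W([-.01+.065*np.cos(x[3]),.115+.065*np.sin(x[3]),.087]),cam_pivot=W([-.01,.115,.061]),push_plate=W([pl0+x[4],0,.071]),jaw_face=W([.031+x[4],0,.032]),jig=W([0,0,0]))
    res=lambda x:np.concatenate([proj(f,pts(x)[n])-p for n,w,f,p in ob]+[[ (x[4]-.0175)*60]])
    o=least_squares(res,[.65,.03,.25,1.4,.002],loss="soft_l1")
    if verbose:
        print("x,y,yaw,cam,slide",np.round(o.x,4))
        for n,w,f,p in ob: print(n,w,np.round(proj(f,pts(o.x)[n])-p,1))
        for n,P in pts(o.x).items():
            q=[(f,p) for m,w,f,p in ob if m==n]
            print(n,np.round(P,4),np.round(tri(*zip(*q)),4) if len(q)>1 else "")
    return o.x,s,t
E
python3 - <<'E'
from fit import *
x,s,t=measure()
# independent yaw: outline of panel, jaw; bystanders
for n in ["jig","tin","ink","brush","brushjar"]:
    d=r.outline_of(t,n)
    if d:
        c=max(cv2.findContours(d[0]["pixels"].astype(np.uint8),0,1)[0],key=cv2.contourArea)
        b=cv2.boxPoints(cv2.minAreaRect(c));print(n,d[0]["rect"],[np.round(atz(t,p,.018 if n=="jig" else 0.05)[:2],3).tolist() for p in b])
save(t,"t1.png",(170,100,340,270),4.5/1.4)
E
```

```text
x,y,yaw,cam,slide [0.5817 0.0466 0.2697 1.1791 0.0055]
cam_post s [0.7 1.4]
cam_post t [0.3 0.1]
cam_pivot s [ 6.1 -1.3]
cam_pivot t [2.9 0.1]
push_plate s [-0.8  2.9]
push_plate t [-0.3 -0.7]
jaw_face s [ 24.5 -22. ]
jaw_face t [-1.2  1.9]
jig s [-0.4 -1. ]
jig t [-1.1  1.2]
cam_post [0.5493 0.2193 0.087 ] [0.548  0.2193 0.095 ]
cam_pivot [0.5414 0.1548 0.061 ] [0.536  0.1672 0.0515]
push_plate [0.4848 0.0198 0.071 ] [0.4841 0.0184 0.0866]
jaw_face [0.6169 0.0563 0.032 ] [ 0.5885  0.0747 -0.0469]
jig [0.5817 0.0466 0.    ] [ 0.584   0.0445 -0.0046]
jig [180.9, 110.4, 135.7, 147.8] [[0.714, 0.299], [0.81, 0.033], [0.491, -0.072], [0.402, 0.185]]
tin [337.5, 176.4, 32.5, 30.7] [[0.567, -0.108], [0.628, -0.172], [0.57, -0.224], [0.51, -0.16]]
ink [306.6, 130.0, 19.8, 20.9] [[0.696, -0.04], [0.753, -0.065], [0.733, -0.109], [0.676, -0.084]]
brush [157.7, 217.7, 45.9, 67.7] [[0.497, 0.344], [0.516, 0.305], [0.351, 0.223], [0.333, 0.261]]
brushjar [115.6, 156.2, 49.6, 44.3] [[0.635, 0.469], [0.7, 0.406], [0.598, 0.307], [0.535, 0.37]]
```

View pics/t1.png

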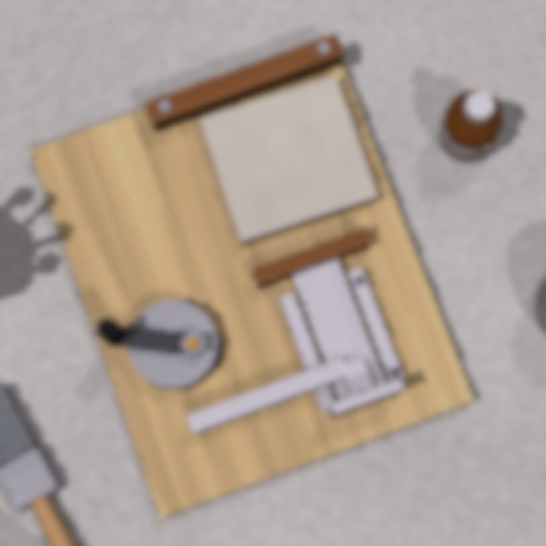

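The crop confirms the jig: white panel at crop (290,155), cam pivot bolt (190,343), black post (112,330), push plate edge (370,400). The board corners are visible at (35,150), (478,400) and (163,517), so I'll use them to refine the jig pose.

Run:
```python
from fit import *
t=r.grab_frame("top");s=r.grab_frame("side");k=45/14
cr=lambda u,v:np.array([170+u/k,100+v/k])
J=[((.2,.19,.018),cr(35,150)),((-.13,-.085,.018),cr(478,400)),((-.13,.19,.018),cr(163,517)),((-.01,.115,.061),cr(191,343))]
S=[((.2,.19,.018),np.array([363,218])/1.5),((-.13,-.085,.018),np.array([406,361])/1.5),((-.13,.19,.018),np.array([291,314])/1.5)]
def W(x,p):
    c,q=np.cos(x[2]),np.sin(x[2]);return np.array([x[0]+c*p[0]-q*p[1],x[1]+q*p[0]+c*p[1],p[2]])
res=lambda x:np.concatenate([proj(t,W(x,p))-u for p,u in J]+[proj(s,W(x,p))-u for p,u in S])
o=least_squares(res,[.58,.046,.27],loss="soft_l1");print(np.round(o.x,4),np.round(o.fun,1))
x=o.x
post=tri([s,t],[r.landmark_of(f,"cam_post")[0]["point"] for f in (s,t)])
piv=W(x,(-.01,.115,.061));d=post-piv;print("post",post,"piv",piv,"cam",np.arctan2(d[1],d[0])-x[2],np.hypot(*d[:2]))
pt=atz(t,r.landmark_of(t,"cam_post")[0]["point"],.087);d=pt-piv;print(pt,np.arctan2(d[1],d[0])-x[2],np.hypot(*d[:2]))
print("plate",W(x,(-.106,0,.071)))
```

```text
[0.5863 0.0466 0.3329] [-0.6 -0.8  0.4 -0.3  0.4  0.1  1.9 -0.5 -0.8 -1.7 -0.7  1.2 -2.3 -0.5]
post [0.5441837  0.225659   0.09668955] piv [0.53927864 0.15206827 0.061     ] cam 1.1713807918149155 0.07375400901513152
[0.54876207 0.22497962 0.087     ] 1.1085938639890367 0.07352550344161352
plate [0.48612397 0.01201264 0.071     ]
```

```bash
cat >> h.py <<'E'
PIV=np.array([.540,.1535]);YAW=.333
def to(p,ang=None,o=None):
    "row (scaled) to reach world p with tool y at world angle ang"
    o=o or r.get_obs();M=R.from_rotvec(o["orientation"]).as_matrix()
    sh=M.T@(np.array(p)-o["tcp_pos"])/.25;t=np.zeros(3)
    if ang is not None:
        y=np.array([np.cos(ang),np.sin(ang),0]);z=np.array([0,0,-1.]);N=np.stack([np.cross(y,z),y,z],1)
        t=R.from_matrix(M.T@N).as_rotvec()/(np.pi/2)
    return np.round(np.r_[sh,t],3).tolist()
def st():
    o=r.get_obs();M=R.from_rotvec(o["orientation"]).as_matrix()
    print("t",round(o["clock"],2),"tcp",np.round(o["tcp_pos"],4),"yang",round(np.arctan2(M[1,1],M[0,1]),3),"F",np.round(o["contact_force"],1),"w",round(o["grip_width"],4));return o
E
python3 - <<'E'
from h import *
st();print(to([.42,.33,.25],.3));print(to([.547,.221,.2],-.11))
E
```

```text
t 2.2 tcp [0.2363 0.6323 0.1914] yang 1.213 F [ 0.5 -1.  -0.2] w 0.0854
[-1.112, -0.875, -0.234, -0.0, -0.0, 0.581]
[-1.74, -1.106, -0.034, -0.0, -0.0, 0.842]
```

apply_moves([
  [0, 0, -0.24, 0, 0, 0],
  [-0.25, -0.2, -0.24, 0, 0, 0.11],
  [-0.45, -0.35, -0.24, 0, 0, 0.23],
  [-0.65, -0.5, -0.24, 0, 0, 0.35],
  [-0.85, -0.65, -0.24, 0, 0, 0.46],
], claw=0.7)

```text
clock: 2.82
tcp_pos: [0.37, 0.4186, 0.2517]
orientation: [-1.624, -2.689, -0.001]
contact_force: [0.1, 0.1, 0.8]
grip_width: 0.0598
gripper_force: 0.0
```

Run:
```python
from h import *
st();print(to([.547,.221,.16],-.11))
```

```text
t 2.83 tcp [0.37   0.4186 0.2517] yang 0.484 F [0.1 0.1 0.8] w 0.0598
[-1.029, 0.258, 0.367, 0.0, -0.0, 0.378]
```

apply_moves([
  [-0.22, 0.05, 0, 0, 0, 0.1],
  [-0.42, 0.1, 0.06, 0, 0, 0.2],
  [-0.62, 0.15, 0.12, 0, 0, 0.3],
  [-0.82, 0.2, 0.2, 0, 0, 0.38],
  [-0.99, 0.255, 0.28, 0, 0, 0.38],
])

```text
clock: 3.45
tcp_pos: [0.5431, 0.2305, 0.1812]
orientation: [2.338, 2.097, 0.001]
contact_force: [-0.4, 1.2, 0.4]
grip_width: 0.0598
gripper_force: 0.0
```

Run:
```python
from h import *
st()
s=r.grab_frame("side");t=r.grab_frame("top")
ps=[]
for f in(s,t):
    d=r.landmark_of(f,"cam_post");print([(np.round(e["point"],1),round(e["conf"],2)) for e in d])
o=st();print("tcp proj",proj(s,o["tcp_pos"]),proj(t,o["tcp_pos"]))
a=s["pixels"][120:230,160:290];b=t["pixels"][140:250,170:300]
cv2.imwrite("pics/c1.png",cv2.resize(np.hstack([a,b])[:,:,::-1],None,fx=3,fy=3,interpolation=2))
print(to([.547,.221,.11],-.11))
```

```text
t 3.45 tcp [0.5431 0.2305 0.1812] yang -0.109 F [-0.4  1.2  0.4] w 0.0598
[(array([215.8, 161. ]), 0.61)]
[(array([200.8, 199.6]), 0.66)]
t 3.65 tcp [0.542  0.2314 0.1811] yang -0.108 F [0.1 1.3 1. ] w 0.0597
tcp proj [210.85939293 142.0995178 ] [193.13124316 199.75914379]
[-0.039, 0.025, 0.284, -0.0, 0.0, 0.001]
```

View pics/c1.png

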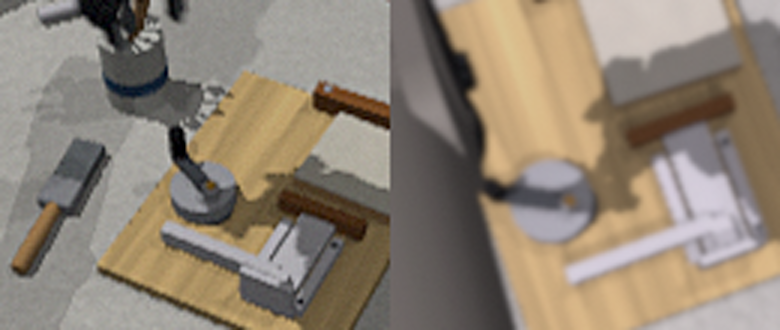

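Run:
```python
from h import *
o=st();s=r.grab_frame("side");M=R.from_rotvec(o["orientation"]).as_matrix()
for y in(-.045,-.03,.03,.045): print(y,proj(s,o["tcp_pos"]+M@[0,y,-.006]).round(1))
print(M.round(3))
for P in ([.5456,.2167,.087],[.5415,.2225,.087]): print(proj(s,P))
save(s,"c2.png",(150,60,290,190),5)
```

```text
t 3.65 tcp [0.542  0.2314 0.1811] yang -0.108 F [0.1 1.3 1. ] w 0.0597
-0.045 [198.1 147.1]
-0.03 [202.4 145. ]
0.03 [218.8 136.5]
0.045 [222.8 134.4]
[[ 0.108  0.994 -0.001]
 [ 0.994 -0.108 -0.   ]
 [-0.001 -0.001 -1.   ]]
[217.69513715 165.04862036]
[215.5644595  164.77141778]
```

View pics/c2.png

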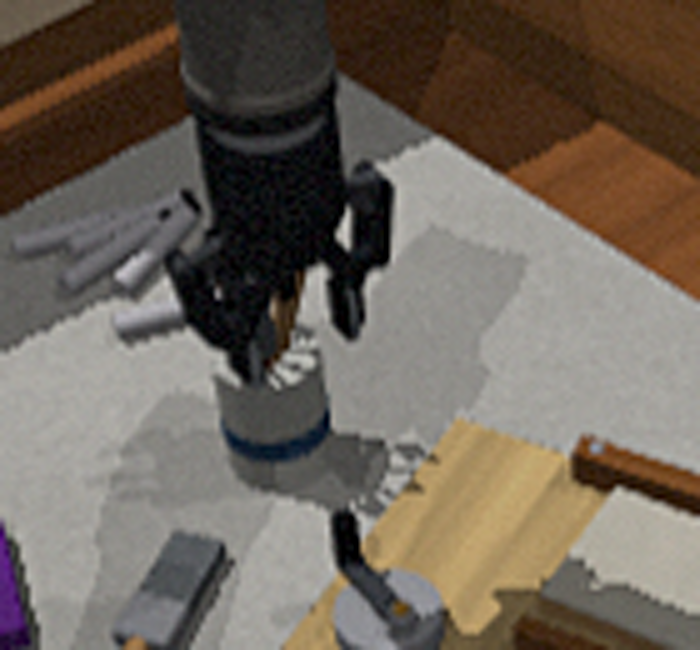

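Side crop: fingertips at (200,137) and (220,127), post top at (219,163). The fingers straddle the post's line but stand a little higher than nominal, so I'll lower in steps.

apply_moves([
  [-0.04, 0.025, 0, 0, 0, 0],
  [-0.04, 0.025, 0.1, 0, 0, 0],
  [-0.04, 0.025, 0.2, 0, 0, 0],
  [-0.04, 0.025, 0.32, 0, 0, 0],
  [-0.04, 0.025, 0.36, 0, 0, 0],
])

```text
clock: 4.32
tcp_pos: [0.5459, 0.2216, 0.0903]
orientation: [-2.335, -2.101, 0.003]
contact_force: [-0.1, -0.4, 0.0]
grip_width: 0.0598
gripper_force: 0.0
```

Run:
```python
from h import *
o=st();s=r.grab_frame("side");M=R.from_rotvec(o["orientation"]).as_matrix()
for y in(-.037,.037): print(y,proj(s,o["tcp_pos"]+M@[0,y,0]).round(1))
print(to([.546,.22,.065],-.11))
save(s,"c3.png",(170,90,290,210),5)
```

```text
t 4.33 tcp [0.5459 0.2216 0.0903] yang -0.105 F [-0.1 -0.4  0. ] w 0.0598
-0.037 [207.1 168.8]
0.037 [226.1 158.4]
[-0.006, 0.001, 0.1, -0.001, 0.001, 0.003]
```

View pics/c3.png

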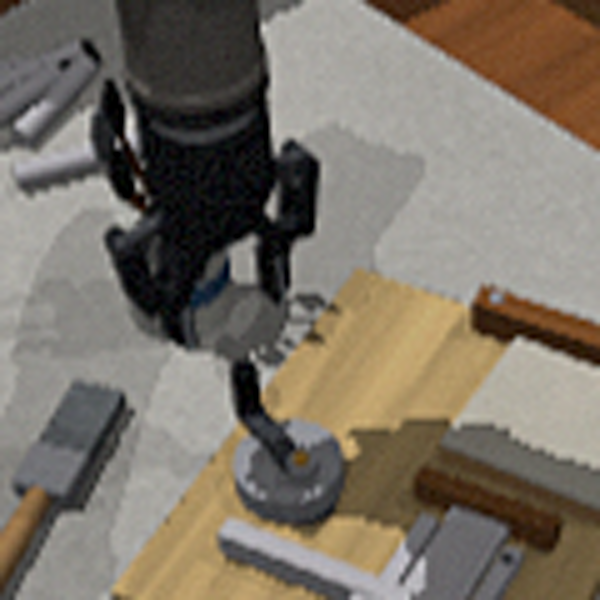

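apply_moves([
  [-0.006, 0, 0.04, 0, 0, 0],
  [-0.006, 0, 0.08, 0, 0, 0],
  [-0.006, 0, 0.12, 0, 0, 0],
  [-0.006, 0, 0.12, 0, 0, 0],
])

```text
clock: 4.88
tcp_pos: [0.5463, 0.2198, 0.0606]
orientation: [-2.336, -2.1, 0.002]
contact_force: [-0.2, -0.4, 0.4]
grip_width: 0.0597
gripper_force: 0.0
```

apply_moves([
  [0, 0, 0, 0, 0, 0],
  [0, 0, 0, 0, 0, 0],
  [0, 0, 0, 0, 0, 0],
  [0, 0, 0, 0, 0, 0],
], claw=0.4, newtons=20)

```text
clock: 5.38
tcp_pos: [0.5469, 0.2201, 0.0615]
orientation: [-2.337, -2.1, -0.0]
contact_force: [0.2, 0.8, 0.2]
grip_width: 0.034
gripper_force: 0.0
```

Run:
```python
from h import *
o=st();s=r.grab_frame("side");M=R.from_rotvec(o["orientation"]).as_matrix()
for y in(-.022,.022): print(y,proj(s,o["tcp_pos"]+M@[0,y,0]).round(1))
save(s,"c4.png",(180,110,280,210),6)
```

```text
t 5.38 tcp [0.5469 0.2201 0.0615] yang -0.106 F [0.2 0.8 0.2] w 0.034
-0.022 [212.5 172.7]
0.022 [223.6 166.5]
```

View pics/c4.png

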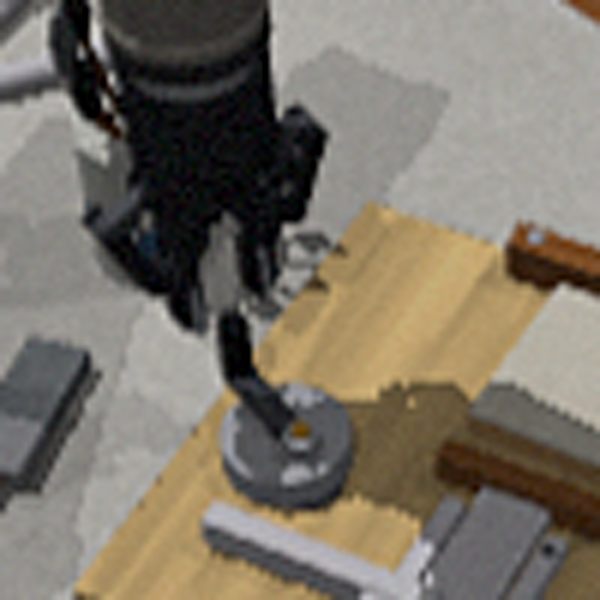

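Side crop c4: fingers straddle the post top at (219,163), with tips at (212,165) and (225,158). They look high on the post, so I'll go lower beside the bar and then begin the arc.

```bash
cat >> h.py <<'E'
def arc(ths,off,z,rad=.065):
    o=r.get_obs()
    for th in ths:
        e=np.array([np.cos(th),np.sin(th)]);y=np.array([e[1],-e[0]])
        p=PIV+rad*e+off*y;print(round(th,3),np.round(p,4),to([p[0],p[1],z],th-np.pi/2,o))
E
python3 - <<'E'
from h import *
st();arc([1.465,1.35,1.22,1.1,.95],.008,.047)
E
```

```text
t 5.42 tcp [0.5469 0.22   0.0615] yang -0.106 F [-0.2  0.8  0.1] w 0.0338
1.465 [0.5548 0.2173] [-0.008, 0.033, 0.058, 0.0, -0.0, -0.0]
1.35 [0.562  0.2152] [-0.013, 0.062, 0.058, 0.0, -0.0, 0.073]
1.22 [0.5698 0.2118] [-0.023, 0.095, 0.058, 0.0, -0.0, 0.156]
1.1 [0.5766 0.2078] [-0.036, 0.123, 0.058, 0.0, -0.0, 0.232]
0.95 [0.5843 0.2017] [-0.057, 0.156, 0.058, 0.0, -0.0, 0.327]
```

apply_moves([
  [0, 0, 0.03, 0, 0, 0],
  [0, 0, 0.058, 0, 0, 0],
  [-0.008, 0.033, 0.058, 0, 0, 0],
  [-0.013, 0.062, 0.058, 0, 0, 0.073],
  [-0.013, 0.062, 0.058, 0, 0, 0.073],
])

```text
clock: 6.05
tcp_pos: [0.563, 0.2145, 0.0469]
orientation: [2.452, 1.962, 0.0]
contact_force: [0.9, 0.3, 0.4]
grip_width: 0.0342
gripper_force: 0.0
```

Run:
```python
from h import *
st();s=r.grab_frame("side");print(r.landmark_of(s,"cam_post"))
save(s,"c5.png",(180,110,280,210),6);arc([1.35,1.22,1.1,.95,.8,.65,.5,.333],.008,.047)
```

```text
t 6.05 tcp [0.563  0.2145 0.0469] yang -0.221 F [0.9 0.3 0.4] w 0.0342
[{'point': [215.5, 161.5], 'conf': 0.73}]
1.35 [0.562  0.2152] [0.001, -0.0, -0.001, -0.0, 0.0, 0.001]
1.22 [0.5698 0.2118] [-0.006, 0.033, -0.001, -0.0, 0.0, 0.084]
1.1 [0.5766 0.2078] [-0.016, 0.063, -0.001, 0.0, 0.0, 0.16]
0.95 [0.5843 0.2017] [-0.033, 0.099, -0.001, 0.0, 0.0, 0.256]
0.8 [0.591  0.1946] [-0.055, 0.131, -0.001, 0.0, 0.0, 0.351]
0.65 [0.5966 0.1865] [-0.081, 0.16, -0.001, 0.0, 0.0, 0.447]
0.5 [0.6009 0.1776] [-0.112, 0.184, -0.001, 0.0, 0.0, 0.542]
0.333 [0.604  0.1672] [-0.15, 0.206, -0.001, 0.0, 0.0, 0.648]
```

View pics/c5.png

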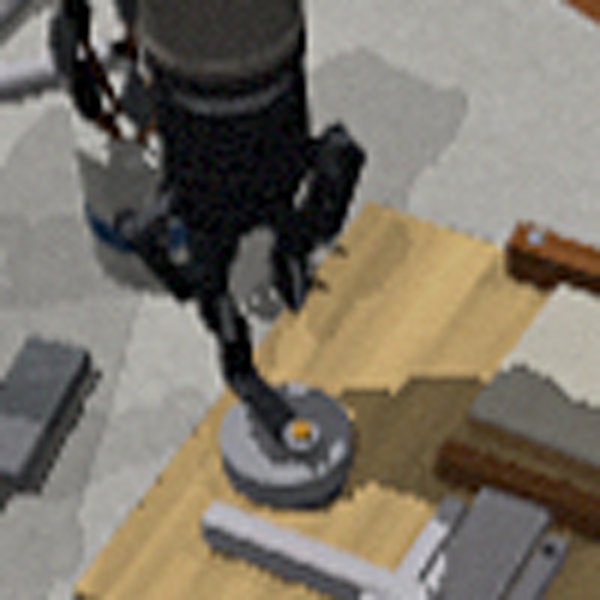

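c5: post top still around (218,163), lever not yet moved, left finger right beside it. I'll continue the arc, watching the force.

apply_moves([
  [-0.006, 0.033, 0, 0, 0, 0.084],
  [-0.016, 0.063, 0, 0, 0, 0.16],
  [-0.016, 0.063, 0, 0, 0, 0.16],
])

```text
clock: 6.52
tcp_pos: [0.5766, 0.2075, 0.0469]
orientation: [2.678, 1.642, -0.0]
contact_force: [0.0, 0.1, -0.5]
grip_width: 0.0346
gripper_force: 0.0
```

```bash
cat >> h.py <<'E'
def look(names):
    s=r.grab_frame("side");t=r.grab_frame("top")
    for n in names:
        a,b=r.landmark_of(s,n),r.landmark_of(t,n)
        print(n,[(np.round(e[0]["point"],1).tolist(),round(e[0]["conf"],2)) if e else None for e in(a,b)],tri([s,t],[a[0]["point"],b[0]["point"]]).round(4) if a and b else "")
    return s,t
E
python3 - <<'E'
from h import *
st();look(["cam_post","cam_pivot"]);arc([1.1,.95,.8,.65,.5,.333],.008,.047)
E
```

```text
t 6.53 tcp [0.5766 0.2075 0.0469] yang -0.471 F [ 0.   0.1 -0.5] w 0.0346
cam_post [([216.6, 165.1], 0.91), ([200.9, 202.5], 0.69)] [0.5491 0.2281 0.0755]
cam_pivot [([227.7, 183.8], 0.79), ([228.9, 206.1], 0.8)] [0.5392 0.1608 0.0464]
1.1 [0.5766 0.2078] [0.0, 0.002, -0.0, -0.0, -0.0, -0.0]
0.95 [0.5843 0.2017] [-0.008, 0.041, -0.0, -0.0, -0.0, 0.095]
0.8 [0.591  0.1946] [-0.021, 0.078, -0.0, -0.0, -0.0, 0.191]
0.65 [0.5966 0.1865] [-0.04, 0.112, -0.0, -0.0, -0.0, 0.286]
0.5 [0.6009 0.1776] [-0.063, 0.143, -0.0, -0.0, -0.0, 0.382]
0.333 [0.604  0.1672] [-0.095, 0.174, -0.0, -0.0, -0.0, 0.488]
```

The post hasn't moved and no force appeared, so the fingers pass it. I'll compare the gripper with the projected TCP in both views.

Run:
```python
from h import *
o=st();s=r.grab_frame("side");t=r.grab_frame("top");M=R.from_rotvec(o["orientation"]).as_matrix()
out=[]
for f,(x0,y0) in((s,(180,110)),(t,(160,140))):
    k=4;im=cv2.resize(f["pixels"][y0:y0+100,x0:x0+100,::-1],None,fx=k,fy=k,interpolation=2)
    def dot(P,c):
        p=(proj(f,P)-[x0,y0]+.5)*k;cv2.circle(im,(int(p[0]),int(p[1])),3,c,-1)
    for y in(-.018,.018): dot(o["tcp_pos"]+M@[0,y,0],(0,0,255))
    for a in(-.038,.038):
        for b in(-.042,.042): dot(o["tcp_pos"]+M@[a,b,-.073],(0,255,0))
    dot([.5456,.2167,.087],(255,255,0))
    out.append(im)
cv2.imwrite("pics/c6.png",np.hstack(out))
```

```text
t 6.83 tcp [0.5761 0.208  0.0469] yang -0.471 F [0.1 0.1 0.6] w 0.0341
```

View pics/c6.png

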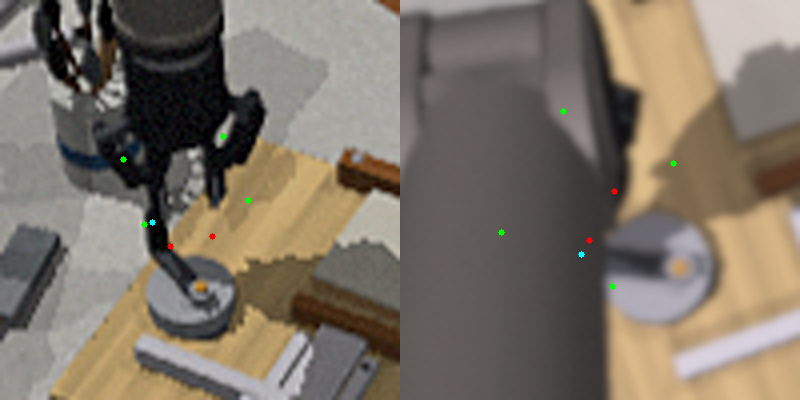

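Run:
```python
from h import *
s=r.grab_frame("side");t=r.grab_frame("top");o=st()
print("base",proj(s,[0,0,0]),proj(t,[0,0,0]))
print("tip L/R proj top",[proj(t,o["tcp_pos"]+R.from_rotvec(o["orientation"]).as_matrix()@[0,y,0]).round(1) for y in(-.018,.018)])
g=t["pixels"].max(2)
print("cols 196..")
for v in range(158,206): print(v," ".join("%3d"%x for x in g[v,196:226]))
```

```text
t 7.03 tcp [0.5763 0.2078 0.0469] yang -0.472 F [-0.4 -0.1  0.2] w 0.0345
base [112.26410165 343.61663185] [296.49236881 420.62156049]
tip L/R proj top [array([207. , 199.5]), array([213.2, 187.2])]
cols 196..
158 102 110 114 115 115 115 116 116 114  99  81  70  69  58  40  37  80 138 184 210 218 219 216 208 200 200 205 209 211 211
159 104 113 117 117 118 119 118 120 116 105  85  72  68  61  44  33  61 110 154 185 204 213 215 209 202 200 203 207 210 212
160 108 117 119 121 121 121 122 122 120 109  89  72  68  64  45  31  43  76 109 139 166 187 200 204 201 199 201 206 211 211
161 111 120 123 122 123 123 124 124 122 113  93  73  69  65  51  34  28  46  66  89 112 139 161 179 188 194 198 205 210 212
162 109 119 124 125 126 126 127 127 125 116  95  73  68  68  55  37  27  33  47  57  66  85 108 134 159 181 196 204 209 212
163 103 116 125 126 127 128 129 128 126 119 100  76  68  69  58  38  26  29  43  51  48  47  60  92 135 172 192 201 207 211
164  99 113 124 129 129 129 128 131 129 123 103  78  68  68  58  42  25  28  37  42  40  34  39  78 132 174 193 200 206 211
165  94 111 124 130 13
[... 4361 characters left out ...]
  59  59  57  58  64  81  95 100 104 104 105 106 107 108 110 111 111 111 112 120
201  79  76  77  73  71  68  67  63  62  60  60  58  58  57  59  68  82  89  91  92  92  93  97 101 103 104 106 105 108 116
202  79  77  75  72  71  69  67  65  63  62  60  59  58  57  57  59  66  70  71  72  73  76  80  85  89  91  92  93  95 100
203  78  76  75  73  70  67  67  64  62  61  60  59  58  55  55  57  59  61  58  58  57  60  63  66  68  71  73  73  75  82
204  77  76  75  73  71  68  67  65  63  62  60  58  58  57  56  61  67  66  62  58  58  55  53  52  53  56  56  57  62  78
205  78  76  74  73  70  68  66  65  63  60  60  59  57  56  58  65  74  77  75  73  66  59  53  51  49  51  50  52  60  84
```

Run:
```python
from h import *
s=r.grab_frame("side");t=r.grab_frame("top");o=st();M=R.from_rotvec(o["orientation"]).as_matrix()
for a,b in(((245,134),(217.5,163)),((246.5,136.5),(218,167)),((244,140),(217,173))):
    P=tri([s,t],[a,b]);print(P.round(4),"resid",(proj(s,P)-a).round(1),"tool frame",(M.T@(P-o["tcp_pos"])).round(4))
g=s["pixels"].max(2)
for v in range(128,168): print(v," ".join("%3d"%x for x in g[v,222:252]))
```

```text
t 7.12 tcp [0.5764 0.2078 0.0469] yang -0.472 F [ 1.1 -0.2  0.3] w 0.0342
[0.6257 0.171  0.1986] resid [-0.9  0.2] tool frame [-0.0103  0.0606 -0.1517]
[0.6219 0.1678 0.1916] resid [-2.5  0.5] tool frame [-0.0149  0.0587 -0.1446]
[0.611  0.1702 0.1823] resid [-3.   0.6] tool frame [-0.0177  0.0479 -0.1354]
128  34  28   8  11  12  16  17   7   6  26  15  21   5   0 112 152 153 147 148 153 151 150 154 145 151 148 148 151 153 151
129  16  19  26  19  27   7  19   7  22  16   9  19  11   0  99 152 152 148 148 146 150 148 146 142 149 145 150 155 152 154
130  23   7   6  25   7  20  24  11  16  15  14  23  16   6  76 153 154 150 150 151 152 154 152 151 149 151 147 148 152 150
131   8  24  23  13  26  25  28   6  23   9  16  19  18   0  62 156 157 155 151 160 134 147 155 149 147 148 148 151 149 147
132  23  20  12  11  12  12  11  19  25   9  17  11   0   0  25 130 163 162 159 138  78  88 124 152 149 149 152 149 147 147
133  10  23  19  24  23  20  24  21  13  17  17  13  11   7   5  56 120 129 134  80  31  20  56 157 158 156 152 146 144 147
134   1  15  22  13  23  15   0   4  12  13  10 
[... 3467 characters left out ...]
 150 158 147 181 152 149 154 157 162 147 174 180 187 189 191 201 197 199 201 198
163  66 124 120 113 155 163 158 155 166 189 194 200 187 175 144 147 155 155 159 147 176 186 189 189 196 199 198 198 202 196
164  79 157 155 156 159 161 153 171 190 190 196 185 173 172 161 151 156 155 148 164 180 187 191 190 200 201 203 198 195 196
165 136 158 150 164 158 156 153 186 188 195 193 180 171 168 175 159 155 151 161 180 187 193 190 199 198 200 200 200 198 194
166 168 161 155 158 154 157 156 183 192 195 182 173 164 169 179 157 149 156 181 190 188 190 195 199 200 200 197 191 194 193
167 178 163 157 157 153 158 173 190 192 189 178 167 168 175 182 165 161 174 181 189 187 194 196 196 198 202 198 197 185 182
```

Triangulating the finger knuckle puts the hand about 40 mm higher than the pose reading suggests, so the tips pass over the post. I'll return to straddle it, open a bit and lower carefully, watching the force.

Run:
```python
from h import *
st();arc([1.3,1.465],0,.047,.069)
```

```text
t 7.12 tcp [0.5764 0.2078 0.0469] yang -0.472 F [ 1.1 -0.2  0.3] w 0.0342
1.3 [0.5585 0.22  ] [0.011, -0.086, -0.0, 0.0, -0.0, -0.128]
1.465 [0.5473 0.2221] [-0.002, -0.13, -0.0, 0.0, -0.0, -0.233]
```

apply_moves([
  [0.006, -0.043, 0, 0, 0, -0.06],
  [0.011, -0.086, 0, 0, 0, -0.128],
  [-0.002, -0.13, 0, 0, 0, -0.233],
  [-0.002, -0.13, 0, 0, 0, -0.233],
  [-0.002, -0.13, 0, 0, 0, -0.233],
], claw=0.62)

```text
clock: 7.75
tcp_pos: [0.5478, 0.2219, 0.047]
orientation: [2.34, 2.096, 0.001]
contact_force: [0.4, -0.5, -0.7]
grip_width: 0.0531
gripper_force: 0.0
```

apply_moves([
  [0, 0, 0.016, 0, 0, 0],
  [0, 0, 0.032, 0, 0, 0],
  [0, 0, 0.048, 0, 0, 0],
  [0, 0, 0.048, 0, 0, 0],
])

```text
clock: 8.25
tcp_pos: [0.547, 0.2219, 0.0344]
orientation: [-2.337, -2.1, 0.001]
contact_force: [-0.7, -1.1, 0.7]
grip_width: 0.053
gripper_force: 0.0
```

apply_moves([
  [0, 0, 0.016, 0, 0, 0],
  [0, 0, 0.032, 0, 0, 0],
  [0, 0, 0.044, 0, 0, 0],
  [0, 0, 0.044, 0, 0, 0],
])

```text
clock: 8.75
tcp_pos: [0.547, 0.222, 0.0236]
orientation: [-2.336, -2.1, 0.001]
contact_force: [0.3, 0.0, -0.8]
grip_width: 0.0528
gripper_force: 0.0
```

Run:
```python
from h import *
o=st();s,t=look(["cam_post"]);M=R.from_rotvec(o["orientation"]).as_matrix()
for y in(-.03,.03): print(y,proj(s,o["tcp_pos"]+M@[0,y,0]).round(1),proj(s,o["tcp_pos"]+M@[0,y,-.04]).round(1))
g=s["pixels"].max(2)
for v in range(150,186): print(v," ".join("%3d"%x for x in g[v,202:234]))
```

```text
t 8.75 tcp [0.547  0.222  0.0236] yang -0.107 F [ 0.3  0.  -0.8] w 0.0528
cam_post [None, ([202.5, 200.1], 0.87)] 
-0.03 [211.3 181.1] [210.  173.1]
0.03 [226.  172.8] [225.1 164.7]
150  63  64  59  31  24   4  23  20  10  13  23  12  17  17   2  14  10  14  18  19  17  17  15  27  34  28  39  36  15  15   7  11
151  86  74  40  30  10  13  26   9  15  21  21  19  19  25  21  10  18   5  11  20  11   3  13  15  16   9  31   5  21  22   4  28
152  74  52  21  11  18  18  16   9  12  24  16  18  21   9  18  10   0  14  15  31  13   6  13  24  15   0  16  11   0  14   0  78
153  48  26  38  19  13   3  17  21   6  13  19  21   8  13  14   0   0   4  33  71  42  19  15   4  23  13  16   7  37  39  41 124
154  24  26  68  28  10  16  13   5  18  20  20  15  14  11   2  31  79  60  67  78  71  23  15  24   9   7   6  80 117 123  95 149
155  28  45  62  29  26  21  21  20  15  20  14  12  14   6  25  89 107  87  86  80  64  24  14  22  20   8   3 119 163 158 108 160
156  36  45  72  28  22  33  26   8   4  28  21   8  21  72  81 109  82  80  83  88  28  10   0   5   1  14  19 139 149 117  8
[... 3133 characters left out ...]
  37  39  38  38  62  78  96  91  91  94
181 158 159 157 161 158 159 158 152 159 152 132 173 183 174 144  87  91  90  91  91  80  83  52  30  31  93 138 116 107  96  91  95
182 162 163 156 156 160 158 159 157 155 159 148 178 182 171 116  92  87  93  89  93  82  86  74  39  14 121 162 105  90  79  91  83
183 157 167 158 152 159 160 154 154 157 173 183 181 178 178  97  89  91  89  92  88  94  93  92  68  29  92 151 122 122 106  76  60
184 155 157 154 154 155 156 161 156 167 179 175 173 174 180  98  88  91  88  87  89  93  86  89  74  59  60 107 132 141 108  68  66
185 160 160 165 159 164 163 163 172 182 177 175 171 166 186  97  82  92  95  93  89  85 120 129 115 117  97  59  59  59  60  61  80
```

With the hand lowered, the tips now show at (211,173) and (226,165) with the post between them at (219,162–173). I'll narrow the gap and push round.

apply_moves([
  [0, 0, 0, 0, 0, 0],
  [0, 0, 0, 0, 0, 0],
  [-0.008, 0.033, 0, 0, 0, 0],
  [-0.014, 0.062, 0, 0, 0, 0.073],
  [-0.014, 0.062, 0, 0, 0, 0.073],
], claw=0.4)

```text
clock: 9.57
tcp_pos: [0.5615, 0.2168, 0.0237]
orientation: [-2.453, -1.96, 0.004]
contact_force: [-4.0, 0.1, 3.2]
grip_width: 0.0337
gripper_force: 2.0
```

Run:
```python
from h import *
st();look(["cam_post"]);arc([1.35,1.22,1.1,.95,.8,.65,.5,.333],.008,.0235)
```

```text
t 9.57 tcp [0.5615 0.2168 0.0237] yang -0.222 F [-4.   0.1  3.2] w 0.0337
cam_post [([216.3, 161.8], 0.78), ([200.3, 199.0], 0.8)] [0.5541 0.2294 0.0872]
1.35 [0.562  0.2152] [-0.006, 0.003, 0.001, -0.001, 0.0, 0.0]
1.22 [0.5698 0.2118] [-0.012, 0.037, 0.001, -0.001, 0.0, 0.083]
1.1 [0.5766 0.2078] [-0.022, 0.067, 0.001, -0.001, 0.0, 0.159]
0.95 [0.5843 0.2017] [-0.039, 0.102, 0.001, -0.001, 0.001, 0.255]
0.8 [0.591  0.1946] [-0.061, 0.134, 0.001, -0.001, 0.001, 0.35]
0.65 [0.5966 0.1865] [-0.088, 0.163, 0.001, -0.001, 0.001, 0.446]
0.5 [0.6009 0.1776] [-0.119, 0.188, 0.001, -0.001, 0.001, 0.541]
0.333 [0.604  0.1672] [-0.157, 0.209, 0.001, -0.001, 0.001, 0.648]
```

apply_moves([
  [-0.012, 0.037, 0, 0, 0, 0.083],
  [-0.022, 0.067, 0, 0, 0, 0.159],
  [-0.03, 0.085, 0, 0, 0, 0.21],
  [-0.03, 0.085, 0, 0, 0, 0.21],
])

```text
clock: 10.28
tcp_pos: [0.5805, 0.2068, 0.0237]
orientation: [-2.739, -1.533, 0.001]
contact_force: [-5.1, 3.4, 2.0]
grip_width: 0.0339
gripper_force: 3.0
```

Run:
```python
from h import *
st();look(["cam_post","cam_pivot"]);arc([.95,.8,.65,.5,.333],.008,.0235)
```

```text
t 10.28 tcp [0.5805 0.2068 0.0237] yang -0.55 F [-5.1  3.4  2. ] w 0.0339
cam_post [([224.7, 161.9], 0.9), ([206.3, 193.4], 0.92)] [0.571  0.2126 0.0858]
cam_pivot [([227.3, 182.9], 0.9), ([227.7, 206.2], 0.77)] [0.5393 0.1634 0.0484]
0.95 [0.5843 0.2017] [-0.01, 0.024, 0.001, -0.001, -0.0, 0.046]
0.8 [0.591  0.1946] [-0.02, 0.061, 0.001, -0.001, -0.0, 0.141]
0.65 [0.5966 0.1865] [-0.036, 0.097, 0.001, -0.001, -0.0, 0.237]
0.5 [0.6009 0.1776] [-0.057, 0.13, 0.001, -0.001, -0.0, 0.332]
0.333 [0.604  0.1672] [-0.086, 0.163, 0.0, -0.001, -0.0, 0.438]
```

apply_moves([
  [-0.01, 0.024, 0, 0, 0, 0.046],
  [-0.02, 0.061, 0, 0, 0, 0.141],
  [-0.036, 0.097, 0, 0, 0, 0.237],
  [-0.057, 0.13, 0, 0, 0, 0.332],
  [-0.057, 0.13, 0, 0, 0, 0.332],
])

```text
clock: 11.2
tcp_pos: [0.602, 0.1783, 0.0237]
orientation: [-3.042, -0.775, -0.002]
contact_force: [-1.9, 4.4, 0.1]
grip_width: 0.0342
gripper_force: 2.6
```

Run:
```python
from h import *
st();look(["cam_post","cam_pivot"]);look(["cam_post","cam_pivot"]);arc([.4,.333,.27],.008,.0235)
```

```text
t 11.2 tcp [0.602  0.1783 0.0237] yang -1.072 F [-1.9  4.4  0.1] w 0.0342
cam_post [([236.7, 161.6], 0.61), ([216.6, 184.7], 0.73)] [0.5944 0.1842 0.0901]
cam_pivot [([225.9, 178.6], 0.77), ([228.3, 208.1], 0.76)] [0.5314 0.1591 0.0791]
cam_post [([234.5, 160.5], 0.58), ([351.4, 194.4], 0.67)] [ 0.4621 -0.0637  0.4074]
cam_pivot [([225.9, 182.0], 0.72), ([229.4, 204.0], 0.55)] [0.5392 0.1611 0.0567]
0.4 [0.603  0.1714] [-0.01, 0.026, 0.001, -0.001, -0.001, 0.064]
0.333 [0.604  0.1672] [-0.014, 0.043, 0.001, -0.001, -0.001, 0.107]
0.27 [0.6048 0.1631] [-0.019, 0.059, 0.001, -0.001, -0.001, 0.147]
```

apply_moves([
  [-0.006, 0.015, 0, 0, 0, 0.05],
  [-0.011, 0.03, 0, 0, 0, 0.1],
  [-0.011, 0.03, 0, 0, 0, 0.1],
])

```text
clock: 12.18
tcp_pos: [0.6032, 0.1714, 0.0238]
orientation: [-3.092, -0.536, -0.002]
contact_force: [-2.0, 6.6, -0.8]
grip_width: 0.0343
gripper_force: 3.4
```

apply_moves([
  [0, -0.028, 0, 0, 0, 0],
  [0, -0.028, -0.2, 0, 0, 0],
  [0, -0.028, -0.4, 0, 0, 0],
  [0.3, -0.15, -0.45, 0, 0, 0],
  [0.5, -0.2, -0.45, 0, 0, 0],
])

```text
clock: 12.8
tcp_pos: [0.6996, 0.2538, 0.1387]
orientation: [-3.095, -0.534, -0.007]
contact_force: [1.3, 0.6, 0.3]
grip_width: 0.0339
gripper_force: 0.0
```

Run:
```python
from fit import *
st()
for i in range(2): look(["cam_post","cam_pivot","jig"])
x,s,t=measure(); x,s,t=measure(False);print(x)
```

```text
t 12.8 tcp [0.6996 0.2538 0.1387] yang -1.229 F [1.3 0.6 0.3] w 0.0339
cam_post [([234.2, 161.4], 0.67), ([218.6, 180.6], 0.91)] [0.5961 0.1839 0.093 ]
cam_pivot [([226.7, 183.6], 0.77), ([226.4, 207.3], 0.55)] [0.5379 0.1668 0.0429]
jig [([264.5, 203.7], 0.77), ([268.8, 191.4], 0.65)] [ 0.5891  0.0516 -0.0063]
cam_post [([235.9, 163.7], 0.77), ([217.6, 185.4], 0.56)] [0.5922 0.1835 0.083 ]
cam_pivot [([225.9, 182.5], 0.75), ([225.9, 206.3], 0.68)] [0.5387 0.1686 0.0468]
jig [([263.7, 203.3], 0.65), ([270.3, 191.4], 0.58)] [0.5859 0.0489 0.002 ]
x,y,yaw,cam,slide [0.5829 0.0458 0.2989 0.2109 0.006 ]
cam_post s [-0.9  1.2]
cam_post t [ 0.  -1.1]
cam_pivot s [ 3.4 -1.9]
cam_pivot t [ 0.4 -0.1]
push_plate s [-1.6  3.4]
push_plate t [ 1.7 -2.2]
jaw_face s [ 0.8 -0.4]
jaw_face t [-1.5  0.3]
jig s [-0.6  0.8]
jig t [-1.1  1.4]
cam_post [0.5962 0.1845 0.087 ] [0.5946 0.1821 0.0945]
cam_pivot [0.5395 0.1528 0.061 ] [0.5354 0.1573 0.0529]
push_plate [0.4874 0.0164 0.071 ] [0.4864 0.0175 0.0855]
jaw_face [0.6183 0.0567 0.032 ] [0.6159 0.0543 0.0353]
jig [0.5829 0.0458 0.    ] [0.5848 0.0434 0.0051]
[0.58245357 0.05026428 0.29296011 0.13649516 0.01005164]
```

Run:
```python
from h import *
st();print(to([.70,.254,.27]),to([.45,.33,.27]),to([.36,.42,.25]))
```

```text
t 14.8 tcp [0.6972 0.2521 0.1361] yang -1.23 F [-0.5 -0.6  0.7] w 0.0338
[0.013, -0.003, -0.536, 0.0, 0.0, 0.0] [-0.828, -0.624, -0.536, 0.0, 0.0, 0.0] [-1.047, -1.084, -0.456, 0.0, 0.0, 0.0]
```

apply_moves([
  [0, 0, -0.24, 0, 0, 0],
  [0, 0, -0.5, 0, 0, 0],
  [-0.2, -0.15, -0.54, 0, 0, 0],
  [-0.4, -0.3, -0.54, 0, 0, 0],
  [-0.6, -0.45, -0.54, 0, 0, 0],
])

```text
clock: 15.42
tcp_pos: [0.5177, 0.3082, 0.2712]
orientation: [-3.095, -0.533, -0.001]
contact_force: [-0.8, 1.3, 0.6]
grip_width: 0.0346
gripper_force: 0.0
```

apply_moves([
  [-0.2, -0.2, 0, 0, 0, 0],
  [-0.4, -0.4, 0, 0, 0, 0],
  [-0.5, -0.6, 0, 0, 0, 0],
  [-0.5, -0.7, 0, 0, 0, 0],
])

```text
clock: 15.92
tcp_pos: [0.3392, 0.4329, 0.2713]
orientation: [-3.093, -0.541, 0.003]
contact_force: [1.2, -0.4, 0.2]
grip_width: 0.0342
gripper_force: 0.0
```

Run:
```python
from h import *
st();
s,t=look(["cam_post","cam_pivot","push_plate","jaw_face"]);look(["cam_post","cam_pivot","push_plate","jaw_face"])
k=6
a=cv2.resize(t["pixels"][150:240,190:310,::-1],None,fx=5,fy=5,interpolation=2)
b=cv2.resize(s["pixels"][140:175,200:320,::-1],None,fx=5,fy=5,interpolation=2)
cv2.imwrite("pics/d1.png",np.vstack([a,b])[:600])
```

```text
t 15.93 tcp [0.3392 0.4329 0.2713] yang -1.225 F [ 1.2 -0.4  0.2] w 0.0342
cam_post [([236.7, 160.7], 0.59), ([219.4, 180.2], 0.66)] [0.5994 0.18   0.0957]
cam_pivot [([227.0, 185.7], 0.95), ([351.5, 193.7], 0.15)] [ 0.4518 -0.0698  0.352 ]
push_plate [([246.5, 216.9], 0.79), ([283.2, 224.2], 0.87)] [0.4897 0.0206 0.0502]
jaw_face [([269.0, 188.7], 0.89), ([266.4, 177.4], 0.64)] [0.6182 0.0584 0.0404]
cam_post [([237.6, 160.9], 0.9), ([218.5, 184.9], 0.58)] [0.5928 0.1783 0.0989]
cam_pivot [([226.7, 179.5], 0.72), ([227.4, 206.6], 0.79)] [0.5366 0.1622 0.0681]
push_plate [([247.0, 214.2], 0.91), ([283.2, 225.0], 0.94)] [0.4886 0.02   0.0649]
jaw_face [([270.2, 191.7], 0.8), ([266.6, 174.3], 0.58)] [0.6287 0.059  0.0166]
```

View pics/d1.png

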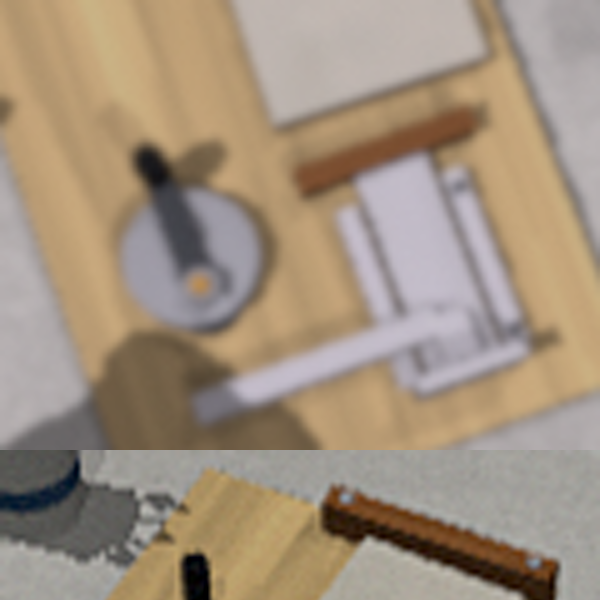

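Run:
```python
from h import *
s=r.grab_frame("side");t=r.grab_frame("top")
c=lambda u,v:(190+u/5-.4,150+v/5-.4)
def ang(a,za,b,zb):
    d=atz(t,c(*b),zb)-atz(t,c(*a),za);return round(np.arctan2(d[1],d[0]),3),round(np.hypot(*d[:2]),4)
print("lever bolt-post",ang((200,284),.061,(148,158),.087))
print("bar axis on z.052",ang((195,262),.052,(166,192),.052))
print("board edge",ang((95,380),.018,(5,140),.018))
print("right edge",ang((598,290),.018,(498,5),.018))
print("slide edge",ang((408,345),.04,(358,185),.04))
a,_=ang((192,408),.043,(430,322),.043);print("arm +90",a+np.pi/2)
a,_=ang((300,185),.043,(475,125),.043);print("jaw +90",a+np.pi/2)
print("pivot",atz(t,c(200,284),.061),"post",atz(t,c(148,158),.087), tri([s,t],[(200+195/5,140+(555-450)/5+1),c(148,158)]))
```

```text
lever bolt-post (np.float64(0.364), np.float64(0.066))
bar axis on z.052 (np.float64(0.375), np.float64(0.0399))
board edge (np.float64(0.35), np.float64(0.1388))
right edge (np.float64(0.297), np.float64(0.1636))
slide edge (np.float64(0.275), np.float64(0.0882))
arm +90 0.32279632679489656
jaw +90 0.30879632679489655
pivot [0.53901443 0.15637782 0.061     ] post [0.60071647 0.17989163 0.087     ] [0.60213163 0.17898123 0.08699897]
```

Run:
```python
from h import *
from scipy.ndimage import map_coordinates
t=r.grab_frame("top");g=t["pixels"].astype(float);b=cv2.GaussianBlur(g[:,:,0]-g[:,:,2],(0,0),1)
x0=np.array([.586,.0466]);c,q=np.cos(.325),np.sin(.325)
W=lambda x,y,z:np.array([x0[0]+c*x-q*y,x0[1]+q*x+c*y,z])
def edge(A,B,n=40):
    P=[]
    for l in np.linspace(.05,.95,n):
        p=proj(t,A+(B-A)*l);d=proj(t,B)-proj(t,A);d/=np.linalg.norm(d);nn=np.array([-d[1],d[0]])
        o=np.arange(-5,5.01,.25);v=map_coordinates(b,[p[1]+o*nn[1],p[0]+o*nn[0]],order=1);gr=np.abs(np.gradient(v));i=gr.argmax()
        if gr[i]>2: P.append(p+o[i]*nn)
    Q=np.array([atz(t,p,A[2])[:2] for p in P]);vx,vy,cx,cy=cv2.fitLine(Q.astype(np.float32),cv2.DIST_HUBER,0,.001,.001).ravel()
    r_=np.abs((Q[:,0]-cx)*vy-(Q[:,1]-cy)*vx);return len(P),round(float(np.arctan(vy/vx)),4),"med resid mm",round(1e3*np.median(r_),2)
z=.018
print("left",edge(W(-.13,.19,z),W(.2,.19,z)));print("right",edge(W(-.13,-.085,z),W(.2,-.085,z)))
n=edge(W(-.13,-.085,z),W(-.13,.19,z));print("near",n,n[1]+np.pi/2)
n=edge(W(.175,-.085,.05),W(.175,.085,.05));print("fence",n,n[1]+np.pi/2)
```

```text
left (40, 0.3315, 'med resid mm', np.float64(0.27))
right (40, 0.3305, 'med resid mm', np.float64(0.28))
near (40, -1.2377, 'med resid mm', np.float64(0.3)) 0.33309632679489654
fence (39, -1.2367, 'med resid mm', np.float64(0.34)) 0.33409632679489665
```

d1: lever now points along the jig from bolt (230,206) to post (219,181). Its world angle is about 0.36 against the jig yaw of 0.332, measured on four edges, so the cam is at low (≈0.03 rad). Next is the slide.

Run:
```python
from h import *
st();print(to([.42,.22,.25],-1.239),to([.448,.001,.15],-1.239))
```

```text
t 17.07 tcp [0.343  0.4307 0.271 ] yang -1.23 F [-0.1 -0.1 -0.2] w 0.0343
[0.008, 0.897, 0.084, 0.0, 0.0, 0.006] [-0.18, 1.76, 0.484, 0.0, 0.0, 0.006]
```

apply_moves([
  [0, 0.2, 0, 0, 0, 0.006],
  [0, 0.4, 0, 0, 0, 0.006],
  [0, 0.6, 0, 0, 0, 0.006],
  [0, 0.8, 0, 0, 0, 0.006],
  [0, 0.95, 0.05, 0, 0, 0.006],
], claw=0)

```text
clock: 17.7
tcp_pos: [0.4237, 0.2051, 0.2592]
orientation: [-3.097, -0.516, -0.002]
contact_force: [0.1, 0.5, 0.5]
grip_width: -0.0001
gripper_force: 0.0
```

Run:
```python
from h import *
st();print(to([.448,.001,.15],-1.239))
```

```text
t 17.7 tcp [0.4237 0.2051 0.2592] yang -1.241 F [0.1 0.5 0.5] w -0.0001
[-0.174, 0.804, 0.435, -0.001, -0.001, -0.001]
```

apply_moves([
  [-0.05, 0.22, 0, 0, 0, 0],
  [-0.1, 0.44, 0.1, 0, 0, 0],
  [-0.15, 0.66, 0.25, 0, 0, 0],
  [-0.175, 0.8, 0.43, 0, 0, 0],
  [-0.175, 0.804, 0.5, 0, 0, 0],
])

```text
clock: 18.32
tcp_pos: [0.4452, -0.0015, 0.1314]
orientation: [3.097, 0.508, -0.005]
contact_force: [-0.3, 0.6, -0.4]
grip_width: 0.0
gripper_force: 0.0
```

Run:
```python
from h import *
o=st();print(to([.450,.001,.015],-1.239))
look(["push_plate"])
```

```text
t 18.32 tcp [ 0.4452 -0.0015  0.1314] yang -1.245 F [-0.3  0.6 -0.4] w 0.0
[0.023, -0.004, 0.466, 0.001, 0.002, -0.004]
push_plate [([246.2, 213.6], 0.69), ([282.3, 226.0], 0.89)] [0.4865 0.0221 0.0677]
```

apply_moves([
  [0.02, -0.01, 0.15, 0, 0, 0],
  [0.02, -0.01, 0.3, 0, 0, 0],
  [0.02, -0.01, 0.4, 0, 0, 0],
  [0.02, -0.01, 0.45, 0, 0, 0],
  [0.02, -0.01, 0.47, 0, 0, 0],
])

```text
clock: 19.15
tcp_pos: [0.4514, 0.0074, 0.0166]
orientation: [-3.098, -0.521, -0.002]
contact_force: [0.3, 0.2, -0.2]
grip_width: -0.0
gripper_force: 0.0
```

Run:
```python
from h import *
o=st();s,t=look(["push_plate"]);M=R.from_rotvec(o["orientation"]).as_matrix()
print("tip pred",proj(s,o["tcp_pos"]).round(1),"+40",proj(s,o["tcp_pos"]+[0,0,.04]).round(1),"plate top/bottom",proj(s,[.4885,.0135,.071]).round(1),proj(s,[.4885,.0135,.021]).round(1))
g=s["pixels"].max(2)
for v in range(196,236): print(v," ".join("%3d"%x for x in g[v,220:254]))
```

```text
t 19.15 tcp [0.4514 0.0074 0.0166] yang -1.238 F [ 0.3  0.2 -0.2] w -0.0
push_plate [([247.4, 214.6], 0.61), ([283.4, 226.2], 0.83)] [0.4869 0.0187 0.0653]
tip pred [241.  233.1] +40 [240.4 225.6] plate top/bottom [248.  214.3] [248.6 224. ]
196 201 194 159 172  67   7  28  35  16  21  42  50  45  51  51  50  48  54  55  57  52  48  56  36  22  12  27  26  12  30  24   0  79 168
197 196 177  75  24   8  18  11  23  18  24  13  19  27  52  57  51  58  56  65  61  46  37  19  21  19  15  22  16  16  26   0   0  77 172
198 185 104  51  54  32  17  13  20  28  14  27  27  16  14  21   8  19  14  25  18  17  23  19  22  24  10  20  19  21  27   0   3  85 179
199 131  77  72  78  44  21  27  20  15  18  12  21  26  19  22  18  15  15  20  16  22   4  19  20  16   6  25  17   1  15  23   5 119 158
200  66  64  61  61  40  12  12  23  25  19  28   5  17  18   8  23  13  14  21  12  24  26  16  25  19  14  21   6  14  20  13   0 124 103
201  36  32  30  35  24  20  17  20  21  19   6  34  13  18  19  21  14  21  23  19  23  18  13  18  15  15  16  16  11  16  20   5 100  80
202  28  21  22  3
[... 4041 characters left out ...]

231 175 174 178 178 177 177 173 177 175 165 167 176 180 177 180 166 169 178 158 124 128  86  79  74  84  88  98  92  91 155 176 173 172 171
232 176 178 185 179 172 171 174 171 170 167 170 177 179 171 177 174 177 182 170 163 164 128 126 118  89  80  81  80  89 169 117 109 108 108
233 179 180 179 182 178 178 168 173 172 177 172 178 172 173 174 171 171 176 176 168 164 175 175 136  89  80  86  84  83  78  92 100 105 115
234 171 170 172 171 181 170 165 172 170 172 168 173 173 175 169 172 168 170 172 172 179 185 180 102  86  87  83  84  84  89  85  84  88 110
235 160 163 164 163 174 163 157 163 157 157 159 157 165 175 173 179 169 168 170 174 176 177 187 114  90  94  94  92  90  90  84  85  88  87
```

Tips end at about (239,227), roughly 47 mm above the table and clear behind the plate. I'll push forward along tool x in small steps.

apply_moves([
  [0.04, 0, 0.004, 0, 0, 0],
  [0.08, 0, 0.004, 0, 0, 0],
  [0.11, 0, 0.004, 0, 0, 0],
  [0.13, 0, 0.004, 0, 0, 0],
])

```text
clock: 19.85
tcp_pos: [0.4811, 0.0171, 0.0149]
orientation: [-3.098, -0.519, 0.002]
contact_force: [-3.4, -1.5, 2.0]
grip_width: -0.0003
gripper_force: 1.6
```

apply_moves([
  [0.016, 0, 0, 0, 0, 0],
  [0.032, 0, 0, 0, 0, 0],
  [0.04, 0, 0, 0, 0, 0],
])

```text
clock: 20.23
tcp_pos: [0.4904, 0.0203, 0.0148]
orientation: [3.098, 0.519, -0.001]
contact_force: [-2.5, -1.7, -0.8]
grip_width: -0.0002
gripper_force: 1.6
```

Run:
```python
from fit import *
st();look(["push_plate","jaw_face","panel_top","cam_post"])
```

```text
t 20.23 tcp [0.4904 0.0203 0.0148] yang -1.239 F [-2.5 -1.7 -0.8] w -0.0002
push_plate [([246.2, 210.0], 0.97), None] 
jaw_face [([271.6, 189.7], 0.61), ([265.5, 172.0], 0.57)] [0.6357 0.0612 0.0186]
panel_top [([281.4, 173.0], 0.97), ([378.6, 266.0], 0.93)] [ 0.4075 -0.1436  0.4339]
cam_post [None, ([217.3, 184.4], 0.81)]
```

apply_moves([
  [0.012, 0, 0, 0, 0, 0],
  [0.024, 0, 0, 0, 0, 0],
  [0.036, 0, 0, 0, 0, 0],
  [0.036, 0, 0, 0, 0, 0],
])

```text
clock: 21.22
tcp_pos: [0.4998, 0.0236, 0.0151]
orientation: [3.098, 0.519, 0.001]
contact_force: [-0.7, -0.2, -0.5]
grip_width: -0.0001
gripper_force: 0.7
```

apply_moves([
  [0.01, 0, 0, 0, 0, 0],
  [0.018, 0, 0, 0, 0, 0],
  [0.018, 0, 0, 0, 0, 0],
])

```text
clock: 21.6
tcp_pos: [0.5038, 0.025, 0.0151]
orientation: [-3.098, -0.519, -0.001]
contact_force: [-2.7, -1.2, -0.6]
grip_width: -0.0001
gripper_force: 1.3
```

apply_moves([
  [0.008, 0, 0, 0, 0, 0],
  [0.014, 0, 0, 0, 0, 0],
  [0.014, 0, 0, 0, 0, 0],
])

```text
clock: 21.98
tcp_pos: [0.507, 0.026, 0.0151]
orientation: [-3.098, -0.519, -0.0]
contact_force: [-3.5, -0.6, 0.3]
grip_width: 0.0002
gripper_force: 1.6
```

apply_moves([
  [0.006, 0, 0, 0, 0, 0],
  [0.01, 0, 0, 0, 0, 0],
  [0.01, 0, 0, 0, 0, 0],
])

```text
clock: 22.35
tcp_pos: [0.5089, 0.0267, 0.015]
orientation: [-3.098, -0.519, 0.001]
contact_force: [-4.8, -1.3, 1.4]
grip_width: -0.0003
gripper_force: 2.3
```

apply_moves([
  [0.006, 0, 0, 0, 0, 0],
  [0.01, 0, 0, 0, 0, 0],
  [0.01, 0, 0, 0, 0, 0],
])

```text
clock: 22.72
tcp_pos: [0.5088, 0.0267, 0.0147]
orientation: [-3.098, -0.517, 0.007]
contact_force: [-11.0, -2.3, 8.7]
grip_width: 0.0001
gripper_force: 5.5
```

apply_moves([
  [0.006, 0, 0, 0, 0, 0],
  [0.01, 0, 0, 0, 0, 0],
  [0.01, 0, 0, 0, 0, 0],
])

```text
clock: 23.1
tcp_pos: [0.5087, 0.0267, 0.0143]
orientation: [-3.098, -0.516, 0.014]
contact_force: [-16.2, -4.1, 12.2]
grip_width: 0.0
gripper_force: 8.6
```

```bash
cat > gap.py <<'E'
from h import *
from scipy.ndimage import map_coordinates
st();t=r.grab_frame("top");b=cv2.GaussianBlur(t["pixels"].astype(float),(0,0),.6)
x0=np.array([.586,.0466]);c,q=np.cos(.332),np.sin(.332)
W=lambda x,y,z:np.array([x0[0]+c*x-q*y,x0[1]+q*x+c*y,z])
for y in(-.04,0,.04):
    xs=np.arange(.03,.19,.003);P=np.array([proj(t,W(x,y,.04)) for x in xs])
    print("y",y," ".join("%d:%d/%d"%(round(x*1e3),*[map_coordinates(b[:,:,k],[[p[1]],[p[0]]],order=1)[0] for k in(0,2)]) for x,p in zip(xs,P)))
E
python3 gap.py
```

```text
t 23.1 tcp [0.5087 0.0267 0.0143] yang -1.241 F [-16.2  -4.1  12.2] w 0.0
y -0.04 30:119/84 33:126/88 36:142/95 39:167/108 42:184/115 45:177/109 48:147/86 51:120/61 54:119/51 57:128/52 60:133/57 63:139/76 66:157/115 69:182/157 72:199/183 75:206/191 78:207/192 81:208/192 84:209/193 87:210/193 90:210/193 93:210/193 96:209/192 99:209/192 102:209/192 105:209/193 108:210/193 111:211/194 114:211/194 117:211/195 120:211/195 123:211/195 126:210/194 129:210/194 132:210/194 135:211/195 138:211/195 141:212/196 144:213/196 147:214/197 150:214/197 153:213/197 156:213/197 159:213/197 162:212/196 165:211/195 168:208/192 171:198/182 174:173/155 177:140/110 180:125/71 183:131/56 186:138/55 189:138/55
y 0 30:104/102 33:131/132 36:165/169 39:189/195 42:201/206 45:196/200 48:174/173 51:145/124 54:129/77 57:130/57 60:133/57 63:140/77 66:158/116 69:183/158 72:199/182 75:206/191 78:208/192 81:208/192 84:208/192 87:207/191 90:206/191 93:205/190 96:205/190 99:205/189 102:204/189 105:202/187 108:202/186 111:202/186 114:202/185 117:199/183 120:198/182 123:198/182 126:199/183 129:201/185 132:204/188 135:206/191 138:208/192 141:210/194 144:212/196 147:212/196 150:212/196 153:211/195 156:211/194 159:211/195 162:211/195 165:211/195 168:209/193 171:199/183 174:174/156 177:141/112 180:127/72 183:132/56 186:137/54 189:136/55
y 0.04 30:177/110 33:177/110 36:175/109 39:170/105 42:163/101 45:149/91 48:123/71 51:106/51 54:110/46 57:117/47 60:119/51 63:126/69 66:142/104 69:163/140 72:176/159 75:179/164 78:179/165 81:179/165 84:179/165 87:180/166 90:180/166 93:181/167 96:180/167 99:181/167 102:181/167 105:181/168 108:181/168 111:181/168 114:181/168 117:181/168 120:181/168 123:181/168 126:181/168 129:182/168 132:182/168 135:182/168 138:182/169 141:183/169 144:183/169 147:184/170 150:185/170 153:185/170 156:185/170 159:185/170 162:186/171 165:188/173 168:190/175 171:186/170 174:165/146 177:136/104 180:124/68 183:130/55 186:134/53 189:133/53
```

The force rose sharply with no further travel. Profiles at three widths show the panel tight between jaw and fence, with no gap and no skew. Backing off.

apply_moves([
  [-0.04, 0, 0, 0, 0, 0],
  [-0.1, 0, 0, 0, 0, 0],
  [-0.13, 0, -0.2, 0, 0, 0],
  [-0.13, 0, -0.4, 0, 0, 0],
  [-0.13, -0.1, -0.6, 0, 0, 0],
])

```text
clock: 23.78
tcp_pos: [0.4756, 0.0401, 0.1668]
orientation: [3.099, 0.513, 0.003]
contact_force: [1.2, 1.4, 2.0]
grip_width: 0.0001
gripper_force: 0.0
```

apply_moves([
  [-0.05, -0.25, 0, 0, 0, 0],
  [-0.05, -0.5, 0, 0, 0, 0],
  [-0.05, -0.75, 0, 0, 0, 0],
  [-0.05, -0.95, 0, 0, 0, 0],
  [-0.05, -0.95, 0, 0, 0, 0],
])

```text
clock: 24.4
tcp_pos: [0.3845, 0.2663, 0.165]
orientation: [-3.095, -0.531, -0.002]
contact_force: [0.0, -0.1, -0.6]
grip_width: -0.0001
gripper_force: 0.0
```

```bash
python3 gap.py | cut -c1-200
python3 - <<'E'
from h import *
for i in range(2): s,t=look(["cam_post","cam_pivot","push_plate","panel_top","tin","ink","brushjar","brush"])
E
```

```text
t 24.4 tcp [0.3845 0.2663 0.165 ] yang -1.231 F [ 0.  -0.1 -0.6] w -0.0001
y -0.04 30:193/120 33:193/120 36:193/120 39:192/119 42:187/116 45:170/104 48:138/81 51:112/57 54:111/47 57:119/48 60:124/53 63:130/70 66:146/107 69:170/147 72:187/171 75:193/178 78:194/179 81:195/180 
y 0 30:198/203 33:197/203 36:197/203 39:197/203 42:196/201 45:188/192 48:167/165 51:138/118 54:123/74 57:124/54 60:126/54 63:133/72 66:149/109 69:172/148 72:187/171 75:193/178 78:195/180 81:195/180 84
y 0.04 30:190/118 33:189/118 36:188/116 39:182/113 42:175/108 45:161/98 48:134/78 51:115/56 54:118/49 57:125/50 60:127/54 63:132/70 66:147/107 69:169/146 72:185/169 75:190/175 78:192/176 81:192/177 84
cam_post [([238.4, 161.3], 0.55), ([220.0, 178.3], 0.73)] [0.6054 0.179  0.0892]
cam_pivot [([224.2, 180.5], 0.92), ([229.9, 209.0], 0.75)] [0.5265 0.157  0.0768]
push_plate [([251.6, 207.4], 0.87), ([278.3, 213.2], 0.87)] [0.5191 0.0316 0.0592]
panel_top [([280.5, 169.1], 0.98), ([395.0, 132.6], 0.8)] [ 0.553  -0.1407  0.3955]
tin [([270.6, 185.1], 0.68), ([348.9, 192.8], 0.93)] [ 0.5094 -0.0927  0.2903]
ink [([324.0,
[... 174 characters left out ...]
7), ([179.7, 253.1], 0.97)] [0.4265 0.2939 0.0028]
cam_post [([236.0, 161.0], 0.84), ([214.2, 181.0], 0.67)] [0.6029 0.193  0.0811]
cam_pivot [([228.4, 182.1], 0.6), ([227.0, 208.0], 0.59)] [0.5379 0.1626 0.0529]
push_plate [([255.0, 206.1], 0.95), ([280.4, 214.5], 0.71)] [0.5188 0.0237 0.0716]
panel_top [([131.8, 176.9], 0.97), ([379.5, 270.0], 0.82)] [ 0.2842 -0.074   0.5322]
tin [([312.6, 246.7], 0.82), ([349.5, 194.4], 0.56)] [ 0.5746 -0.1666 -0.0015]
ink [([321.1, 202.2], 0.81), ([151.7, 188.5], 0.73)] [0.6635 0.1428 0.0228]
brushjar [([205.5, 152.0], 0.61), ([152.2, 187.9], 0.76)] [ 0.605   0.3716 -0.0057]
brush [([178.8, 191.6], 0.57), ([178.2, 254.5], 0.91)] [ 0.4251  0.3008 -0.0188]
```

```bash
python3 -c "from bench import r;print(r.hand_in())"
```

```text
the job is handed in; nothing more can be done
None
```

The job is handed in: the cam lever is at the low point (about 0.03 rad off by my measurement), and the slide has been pushed home with the panel flush against the fence. The fingers never touched the panel, the things around the jig show no movement, and it took about 25 s.

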